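# Turn the tea box round the shelf leg into its place

## Robot

A 7-joint arm with a two-finger parallel gripper is mounted at the origin on a cart in front of the work surface, level with it; the furniture and walls round the work are solid. World frame = base frame: x ahead of the robot, y to its left, z up, the work surface at z = 0. Lengths are in m, angles in rad, forces in N, time in s.
With the tool pointing down it reaches from about 0.4 to 0.875 m from the base axis. Payload 19.3 kg.
Tool frame: the origin (TCP) lies at the very end of the fingers, on their centre line; the grasp point (between the pads) lies 19 mm behind it; z points along the fingers, y is the line along which they close (so a half turn about z gives the same grasp; the last joint's range is limited). The gripper opens to 85 mm and grips with 20 to 120 N. Pads are 22 mm wide; open, the fingers measure 114 mm over their backs; the gripper's body (76 mm by 85 mm) begins 54 mm behind the grasp point. The pads swing forward as they close: fully open they stand 13 mm farther back than shut.
Start: joints at [-1.358, 0.521, -0.036, 1.599, 0.021, 1.021, -0.113], TCP at [0.174, 0.6, 0.231] pointing down, gripper open.
Joint ranges: [-2.91, 2.91], [-0.3, 2.13], [-1.5, 1.42], [0.17, 2.43], [-1.26, 4.41], [0.16, 1.93], [-2.52, 2.52]. Speed limits (rad/s): [1.89, 1.89, 2.39, 2.39, 3.01, 3.01, 3.01].

## Interface

Orientations are given as [roll, pitch, yaw] about the fixed x, y, z axes, in that order (R = Rz(yaw) Ry(pitch) Rx(roll)).
In Python, from workcell import bot gives the robot as it stands.
- The arm moves only by the shell command python3 -m crank 'ROWS' [FORCE]. ROWS is a JSON object of lists of equal length, an entry for each row: "travel": the shift along the world's x, y, z in cm, a list of three; "turn": the turn, a rotation vector about the world's x, y, z in degrees, a list of three; "gripper": the closure, from 0 (fully open) to 1 (shut). A call has exactly 5 rows; each row is the pose to reach, as a shift and turn from the pose commanded when the call began; what a row does not reach only later rows make up. A row lasts 1/10 s, in which the tool goes at most 50 mm and 8.59 degrees, less where a joint would pass 70% of its speed; a pose out of reach is approached as far as the arm can. A call with a gripper value outside its range is refused whole. The fingers move at their own pace and stop on an object; FORCE is the grip in N (left out, the last holds). Time passes only in rows, so rows that repeat a pose let the fingers close, or fill a call up. It gives the time, the measured TCP pose, the force, the opening and the grip force at its end, in the units of the state.
- bot.observe(): the state, without advancing time (a new reading comes with each control period).
- bot.grab_frame(name): name is "scene" or "side" or "wrist"; returns a dict with "pixels" (400x640x3 uint8, red, green, blue), "fx", "fy", "cx", "cy" (pixels), "dist" ([k1, k2, p1, p2, k3] as OpenCV has them; the pictures are not rectified), "extrinsics" (4x4, takes a point from world to camera coordinates). Camera axes: x right, y down, z forward; pixel columns grow to the right and rows downward; lengths in m; the calibration is good to about 2 mm. A picture is of the moment at which its call begins. There is no depth.
- bot.job_done(): hands the job in; it is judged then, once.
The state is a dict: "clock": time; "qpos": joint angles; "qd": joint speeds; "joint_efforts": joint torques, N m; "position": TCP position; "tool_rot": TCP orientation; "force": force on the tool from outside, world axes, zero at the start; "moment": the same for the moment, N m; "grip_width": finger opening in m; "finger_force": force on a finger pad.
Only numpy, scipy, OpenCV 4.12 (cv2) and the standard library are available. Lean on these libraries where they do the work, as an engineer would, in place of code of your own. Each camera call takes 0.05 s, during which the arm holds its last target. There are 200 camera calls.

## Task

The tea box was put back sideways in front of its shelf, drawer facing right, and a stray spice jar stands in its way: put the jar up on the shelf board, standing with the others. Push the tea box along the worktop against the shelf's right front leg so that it turns a quarter turn round that leg, and slide it fully home under the board, drawer to the front, its back against the rear tube and its side along the right-hand tube; leave its drawer at least three quarters open. Do not lift or tip the box or knock the jar over, and leave all the other things where they are.

Things in the scene. Friction and masses are not known exactly. Their poses are not given: they have to be found in the camera images.
- shelf: Low fixed worktop shelf: a wooden board on four upright steel tubes, 22 mm in diameter. Origin on the worktop midway between the axes of the two front legs; x into the shelf (away from the robot), y to the left, z up. Legs at x 0 (front) and 106 mm (rear), y +150 and -150 mm. The front is open; sides and rear have a low cross tube.
- board (a point): Centre of the top of the shelf's wooden board, axes as the shelf's. Board 150 mm (x) by 344 mm (y), 16 mm thick: top 204 mm, underside 188 mm above the worktop, front edge 22 mm in front of the front legs' axes. A boiler hangs over its left and middle part, 0.59 m above the worktop.
- home (a point): Where the tea box's origin belongs, on the worktop under the right part of the board; axes as the shelf's; at (35, -79) mm in the shelf's frame. There its back (60 mm behind this point) touches the rear cross tube and its right side (60 mm) touches the right front leg and the right cross tube. Cross tubes: 22 mm in diameter, axis 32 mm above the worktop.
- leg_right: The shelf's right front leg, an upright steel tube 22 mm in diameter, from the worktop up to 188 mm; the fixed post to turn the box against. Origin on the worktop, on the tube's axis. Some 10 cm to the right of the shelf a window sill juts out over the worktop, 0.31 m above it.
- tea_box: Light wooden box, 120 x 120 mm, 70 mm high, 0.5 to 0.8 kg, too wide to grip. Origin: centre of its underside; the drawer front faces its own -x. Starts before the shelf's right half, drawer facing right (yaw +90 degrees to the shelf's, within 0.25 rad), its far right part in line with the right front leg, which catches it when pushed forward. Home: yaw as the shelf's.
- knob (a point): Round dark wooden knob on the drawer front, 18 mm in diameter, 24 mm long, in the middle of the front and 38 mm above the worktop. The point is on the knob's axis, where to grip it, 16 mm out from the drawer front (76 mm from the box's origin along its -x when shut); it moves with the drawer.
- drawer (a joint): How far the tea box's drawer is pulled out, m: 0 shut to 0.080 fully open, out along the box's -x; slides with about 0.7 N of friction and stays where it is left.
- stray_jar: Stray spice jar, upright cylinder 41 mm in diameter and 105 mm high with a dark flip cap, 0.11 kg. Origin at the centre of its underside. Stands on the worktop under the front edge of the board, between the front legs.
- jar_a: Spice jar of the same size (41 x 105 mm), on the left half of the shelf board, in a row with jar_b and the pepper mill in any order; leave alone. Origin at the centre of its underside.
- jar_b: Spice jar of the same size, in the row on the left half of the board; leave alone. Origin at the centre of its underside.
- pepper_mill: Turned wooden pepper mill, 58 mm in diameter, 165 mm high, in the row on the left half of the board; leave alone. The right half of the board is free. Origin at the centre of its underside.
- salt_shaker: Glass salt shaker, 44 mm in diameter, 90 mm high, on the worktop under the left part of the board; leave alone. Origin at the centre of its underside.
- mug: White mug, 78 mm in diameter, 97 mm high, with a handle, on the worktop left of the shelf's front; leave alone. Origin at the centre of its underside.
- teaspoon: Steel teaspoon, 139 mm long, lying on the worktop in front on the left; leave alone. Origin under its middle.
- tumbler: Drinking glass, 81 mm in diameter, 92 mm high, on the worktop right of the shelf; leave alone. Origin at the centre of its underside.
Mind the look-alikes: they are no part of the job. Leave any red look-alike of the stray_jar alone.

How it is judged:
On the way, in this order (a step that is already met when the one before it is completed fails the run):
1. the tea box, part way round its turn (25 to 65 degrees still to go), bears against the shelf's right front leg (contact force between tea_box and leg_right above 0.3 N and angle between the x axis of tea_box and the x axis of shelf, either way round between 0.43 and 1.13 rad).
2. the tea box is fully home under the board, square, drawer to the front (x of tea_box in the frame of shelf between 0.023 and 0.045 m and y of tea_box in the frame of shelf between -0.09 and -0.065 m and angle between the x axis of tea_box and the x axis of shelf, either way round below 0.12 rad and z of knob in the frame of tea_box above 0.02 m and x of knob in the frame of shelf below -0.02 m), for 0.2 s.
At the end, for the whole second after the job is handed in: The tea box stands home under the board with its drawer to the front: origin within about 12 mm of (35, -79) mm in the shelf's frame, square to the shelf within 0.12 rad; its drawer is open by more than 60 of its 80 mm; the stray jar stands upright on the shelf board; all released and at rest (all of step 2 and z of stray_jar in the frame of shelf between 0.198 and 0.213 m and angle between stray_jar's own z axis and vertical below 0.1 rad and linear speed of stray_jar below 0.02 m/s and value of joint drawer above 0.06 m and linear speed of tea_box below 0.01 m/s); the robot touches nothing.
It fails at once if the tea box is lifted by more than 15 mm or tipped (height (world z) of tea_box above 0.015 m or angle between tea_box's own z axis and vertical above 0.2 rad).
It fails at once if the stray jar is tipped over (angle between stray_jar's own z axis and vertical above 0.6 rad).
It fails at once if one of the other things is moved by more than 25 mm (distance of any of jar_a, jar_b, pepper_mill, salt_shaker, mug, teaspoon, tumbler from where it was at the start of the episode above 0.025 m).
It also fails if it takes over 67 s, if anything falls off the work surface, if the arm or the gripper's body presses on something with over 40 N, if the wrist force passes 120 N, or if a joint passes its speed limit or range.

## Working session

There is one attempt and no reset: what is moved stays moved. The work goes in short steps, Python scripts to look and compute and a shell command to move; the robot and the scene stay as the last step left them, time stands still between calls to the robot, and variables do not carry over. Pictures are saved under pics/ and viewed, at most 10 in all, crops included, and the job is handed in when it is done.

```bash
mkdir -p pics; ls; cat > h.py <<'E'
import numpy as np, cv2, pickle
from workcell import bot
def grab(n,tag):
    f=bot.grab_frame(n); pickle.dump(f,open(f'pics/{tag}.pkl','wb')); cv2.imwrite(f'pics/{tag}.png',np.asarray(f['pixels'])[:,:,::-1]); return f
def load(tag): return pickle.load(open(f'pics/{tag}.pkl','rb'))
def K(f): return np.array([[f['fx'],0,f['cx']],[0,f['fy'],f['cy']],[0,0,1.]])
def ray(f,uv):
    p=cv2.undistortPoints(np.array([[uv]],float),K(f),np.array(f['dist'],float))[0,0]
    E=np.array(f['extrinsics']);R=E[:3,:3];t=E[:3,3]
    return -R.T@t, R.T@np.array([p[0],p[1],1])
def onz(f,uv,z):
    c,d=ray(f,uv); return c+d*(z-c[2])/d[2]
def proj(f,P):
    E=np.array(f['extrinsics']); r=cv2.Rodrigues(E[:3,:3])[0]
    return cv2.projectPoints(np.array(P,float).reshape(-1,3),r,E[:3,3],K(f),np.array(f['dist'],float))[0][:,0]
def crop(tag,x0,y0,x1,y1,s,out):
    im=cv2.imread(f'pics/{tag}.png')[y0:y1,x0:x1]; cv2.imwrite(f'pics/{out}.png',cv2.resize(im,None,fx=s,fy=s,interpolation=cv2.INTER_CUBIC))
E
python3 - <<'E'
from h import *
a=grab('scene','s0');b=grab('side','d0')
for f in(a,b):
    c,d=ray(f,(320,200));print(c.round(3),d.round(2),f['fx'])
print(bot.observe())
E
```

```text
pics
[0.15  0.496 0.58 ] [ 0.4  -0.78 -0.48] 450.8126024317237
[0.58  0.636 0.5  ] [-0.07 -0.92 -0.38] 392.1806399722496
{'clock': 0.1, 'qpos': array([-1.35818762,  0.5219331 , -0.03635494,  1.59992919,  0.02119477,
        1.02110598, -0.11280425]), 'qd': array([-0.00029165, -0.00067605,  0.00090419, -0.00224871, -0.00081521,
        0.00257706,  0.00100877]), 'joint_efforts': array([ 3.16939513e-03, -9.28482127e+01,  1.98368244e+00, -3.70535910e+01,
        1.79601309e-02,  5.33657309e-03, -3.32965282e-07]), 'position': array([0.17434187, 0.5998862 , 0.23080406]), 'tool_rot': array([-3.14060293e+00,  5.08896322e-05,  2.85878947e+00]), 'force': array([-0.28746641,  0.15048522,  0.33854526]), 'moment': array([ 0.03937131,  0.00238349, -0.04941663]), 'finger_force': 0.0, 'grip_width': 0.08557444515314327}
```

View pics/s0.png

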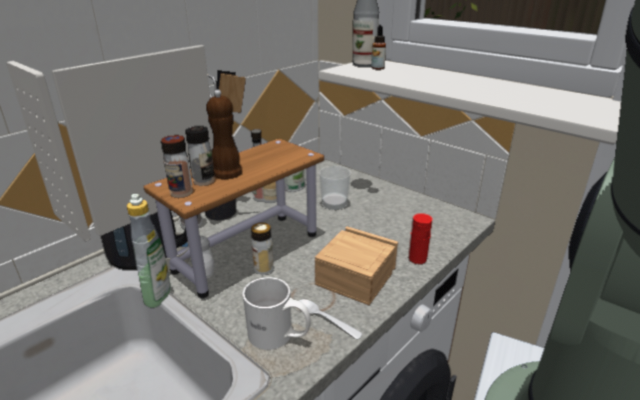

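View pics/d0.png

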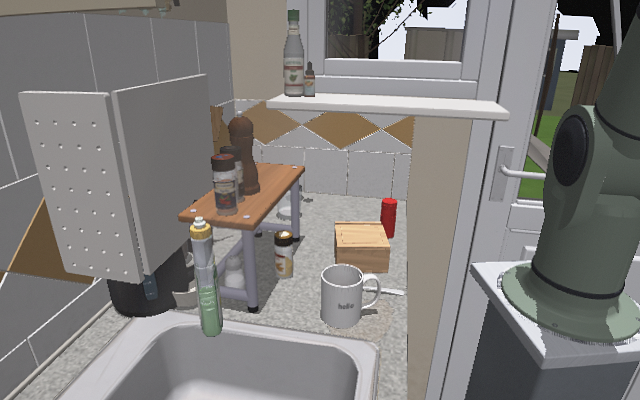

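Candidates for the stray jar: the jar with a dark top under the board's front edge at scene (262,248); the red one at (420,238), a look-alike right of the box; the jars on the board at (177,165) and (200,155), which are jar_a/jar_b; and a glass thing at (200,260), perhaps the salt shaker. I choose (262,248) and check it in a close crop.

```bash
python3 - <<'E'
from h import *
crop('s0',140,130,440,355,2.66,'s0c')
crop('d0',170,150,430,340,3,'d0c')
E
```

```text
(no output)
```

View pics/s0c.png

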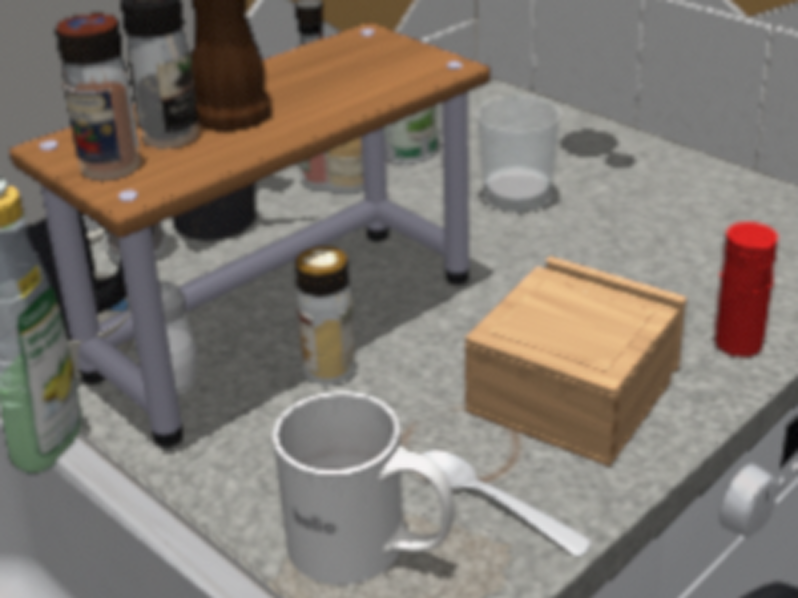

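View pics/d0c.png

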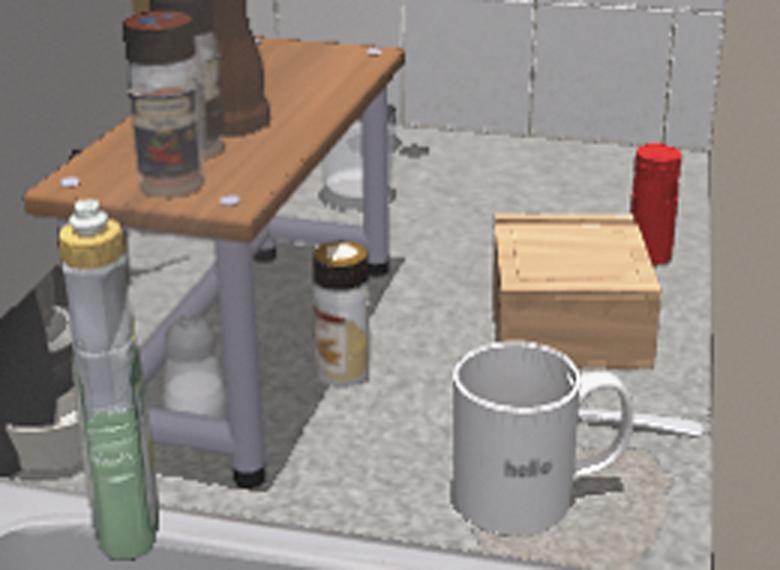

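Jar confirmed: clear with a dark cap, crop scene (325,315). The red one is at (748,290). The box's raised drawer lip is along its far-right edge (548,262)–(684,298).

```bash
python3 - <<'E'
from h import *
s=load('s0');d=load('d0')
S=lambda x,y:(140+x/2.66,130+y/2.66); D=lambda x,y:(170+x/3,150+y/3)
def pr(n,P):print(n,(P[:2]*1000).round(0))
for n,p in dict(FL=(128,196),RL=(48,146),FR=(455,65),RR=(367,32)).items(): pr('screw s '+n,onz(s,S(*p),.204))
for n,p in dict(FL=(230,200),RL=(69,182),RR=(374,51)).items(): pr('screw d '+n,onz(d,D(*p),.204))
pr('footFL s',onz(s,S(167,432),0));pr('footFR s',onz(s,S(457,276),0));pr('footFL d',onz(d,D(250,477),0));pr('footFR d',onz(d,D(376,266),0))
for p in [(468,345),(548,265),(684,300),(612,385)]: pr('box s',onz(s,S(*p),.07))
for p in [(468,410),(610,460)]: pr('box s bot',onz(s,S(*p),0))
for p in [(495,222),(500,285),(657,293),(637,222)]: pr('box d',onz(d,D(*p),.07))
for p in [(498,350),(655,367)]: pr('box d bot',onz(d,D(*p),0))
pr('jar s top',onz(s,S(323,265),.105));pr('jar s bot',onz(s,S(327,367),0));pr('jar d top',onz(d,D(340,255),.105));pr('jar d bot',onz(d,D(342,375),0))
pr('red top',onz(s,S(751,236),.105));pr('red bot',onz(s,S(742,345),0))
pr('mill bot',onz(s,S(240,112),.204));pr('jarR bot',onz(s,S(175,130),.204)); pr('jarL bot',onz(s,S(107,165),.204))
pr('mug top',onz(s,S(338,435),.097)); pr('mug handle',onz(s,S(448,500),.05)); pr('spoon',onz(s,S(440,465),.01)); pr('spoon end',onz(s,S(580,548),.0)); pr('tumbler top',onz(s,S(518,120),.092)); pr('salt',onz(s,S(172,300),.08))
E
```

```text
screw s FL [665.  -3.]
screw s RL [766. -34.]
screw s FR [ 576. -291.]
screw s RR [ 679. -321.]
screw d FL [664.  -0.]
screw d RL [765. -30.]
screw d RR [ 576. -285.]
footFL s [670.  -8.]
footFR s [ 579. -293.]
footFL d [663.  -1.]
footFR d [ 577. -294.]
box s [ 477. -122.]
box s [ 470. -245.]
box s [ 358. -246.]
box s [ 369. -125.]
box s bot [ 484. -133.]
box s bot [ 368. -130.]
box d [ 478. -237.]
box d [ 485. -130.]
box d [ 370. -113.]
box d [ 359. -232.]
box d bot [ 482. -151.]
box d bot [ 364. -121.]
jar s top [ 597. -119.]
jar s bot [ 609. -129.]
jar d top [ 603. -116.]
jar d bot [ 604. -121.]
red top [ 327. -302.]
red bot [ 324. -307.]
mill bot [ 678. -141.]
jarR bot [701. -95.]
jarL bot [708. -30.]
mug top [488.  30.]
mug handle [426.   5.]
spoon [468. -60.]
spoon end [354. -42.]
tumbler top [ 587. -433.]
salt [694. -59.]
```

```bash
python3 -m crank '{"travel":[[2.2,-4.2,0.4],[4.4,-8.4,0.8],[6.6,-12.6,1.2],[8.8,-16.8,1.6],[11,-21,2]],"turn":[[0,0,0],[0,0,0],[0,0,0],[0,0,0],[0,0,0]],"gripper":[0,0,0,0,0]}' 30
python3 -m crank '{"travel":[[2.2,-4.2,0],[4.4,-8.4,0],[6.6,-12.6,0],[8.8,-16.8,0],[11,-21,0]],"turn":[[-2.4,-8.1,0],[-4.8,-16.2,0],[-7.2,-24.3,0],[-9.6,-32.4,0],[-12,-40,0]],"gripper":[0,0,0,0,0]}'
```

```text
clock: 0.6
position: [0.2849, 0.3882, 0.2513]
tool_rot: [-3.141, -0.0, 2.859]
force: [0.9, 0.6, 0.5]
grip_width: 0.0854
finger_force: 0.0
clock: 1.1
position: [0.3876, 0.1927, 0.2512]
tool_rot: [-3.134, 0.68, 2.859]
force: [0.7, -0.9, 0.1]
grip_width: 0.0853
finger_force: 0.0
```

```bash
python3 -m crank '{"travel":[[2.2,-4.2,0],[4.4,-8.4,0],[6.6,-12.6,0],[8.8,-16.8,0],[11,-21,0]],"turn":[[-1.5,-4.5,0],[-1.5,-4.5,0],[-1.5,-4.5,0],[-1.5,-4.5,0],[-1.5,-4.5,0]],"gripper":[0,0,0,0,0]}'
python3 -m crank '{"travel":[[1,-2.5,-1],[2,-5,-3],[3,-7,-6],[3,-7,-9],[3,-7,-11.4]],"turn":[[0,0,0],[0,0,0],[0,0,0],[0,0,0],[0,0,0]],"gripper":[0,0,0,0,0]}'
python3 -c "
from h import *
o=bot.observe();print(o['position'],o['tool_rot'],o['qpos'])"
```

```text
clock: 1.6
position: [0.4031, 0.1518, 0.2329]
tool_rot: [-3.0, 0.717, 2.949]
force: [-0.1, -0.1, 0.5]
grip_width: 0.0856
finger_force: 0.0
clock: 2.1
position: [0.4255, 0.1132, 0.1647]
tool_rot: [-2.827, 0.681, 3.096]
force: [0.6, -1.2, -0.8]
grip_width: 0.0851
finger_force: 0.0
[0.42552365 0.11322194 0.1647258 ] [-2.82722237  0.68091185  3.09550274] [ 0.00891619  0.66906908 -1.22701363  2.42775078  1.42545666  1.40855163
 -0.79835996]
```

```bash
cat >> h.py <<'E'
from scipy.spatial.transform import Rotation as Ro
ex=np.array([.957,-.293,0]);ey=np.array([.293,.957,0]);O=np.array([.621,-.147,0])
def sh(p): p=np.array(p)-O; return np.array([p@ex,p@ey,p[2]])
def wo(x,y,z): return O+x*ex+y*ey+np.array([0,0,z])
def delta(pos,tilt,yaw=0):
    "pos world; tilt deg forward; yaw deg extra about z; prints travel cm and turn deg from measured"
    o=bot.observe()
    R0=Ro.from_matrix(np.c_[-ex,ey,[0,0,-1]])
    R=Ro.from_rotvec([0,0,np.radians(yaw)])*Ro.from_rotvec(-np.radians(tilt)*ey)*R0
    m=Ro.from_euler('xyz',o['tool_rot'])
    print('clock',o['clock'],'sh pos',sh(o['position']).round(4),'travel',((np.array(pos)-o['position'])*100).round(1),'turn',np.degrees((R*m.inv()).as_rotvec()).round(1),'q',o['qpos'].round(2))
E
python3 -c "
from h import *
delta([.52,-.1,.25],0)"
```

```text
clock 2.1 sh pos [-0.2633  0.1918  0.1647] travel [  9.4 -21.3   8.5] turn [23.7 35.2 -7.6] q [ 0.01  0.67 -1.23  2.43  1.43  1.41 -0.8 ]
```

```bash
python3 -m crank '{"travel":[[1,0,5],[2,-2,8.5],[4,-6,8.5],[6,-10,8.5],[8,-14,8.5]],"turn":[[4,6,-1],[8,12,-2],[12,18,-4],[16,24,-5],[20,30,-6]],"gripper":[0,0,0,0,0]}'
python3 -c "
from h import *
delta([.54,-.1,.25],0)"
```

```text
clock: 2.6
position: [0.4655, 0.0423, 0.2297]
tool_rot: [-2.987, 0.327, 2.939]
force: [1.1, 1.0, -1.4]
grip_width: 0.0857
finger_force: 0.0
clock 2.6 sh pos [-0.2043  0.1356  0.2297] travel [  7.5 -14.2   2. ] turn [13.2 16.  -3.9] q [ 0.67  0.51 -1.42  2.16  1.01  1.1   0.04]
```

```bash
python3 -m crank '{"travel":[[1.5,-3,1],[3,-6,2],[4.5,-9,2],[6,-12,2],[7.5,-14.2,2]],"turn":[[2.6,3.2,-0.8],[5.2,6.4,-1.6],[8,9.6,-2.4],[10.6,12.8,-3.2],[13.2,16,-3.9]],"gripper":[0,0,0,0,0]}'
python3 -c "
from h import *
delta([.54,-.1,.25],0)"
```

```text
clock: 3.1
position: [0.5402, -0.1025, 0.2484]
tool_rot: [-3.14, -0.003, 2.84]
force: [0.6, 0.3, 0.8]
grip_width: 0.0852
finger_force: 0.0
clock 3.1 sh pos [-0.0903  0.0189  0.2484] travel [-0.   0.3  0.2] turn [ 0.  -0.2  0.2] q [ 0.95  0.75 -1.38  1.74  0.77  1.32  0.67]
```

```bash
python3 -m crank '{"travel":[[0,0,0],[0,0,0],[0,0,0],[0,0,0],[0,0,0]],"turn":[[-2,-7,0],[-4,-14,0],[-6,-21,0],[-8.5,-28,0],[-11,-35,0]],"gripper":[0,0,0,0,0]}'
python3 -c "
from h import *
delta([.534,-.1,.147],45)"
```

```text
clock: 3.6
position: [0.5397, -0.1013, 0.2485]
tool_rot: [-3.132, 0.611, 2.843]
force: [1.8, -0.3, -0.8]
grip_width: 0.0852
finger_force: 0.0
clock 3.6 sh pos [-0.0912  0.0199  0.2485] travel [ -0.6   0.1 -10.2] turn [-2.5 -9.7  0.4] q [ 1.04  0.43 -1.32  2.24  1.4   0.67  0.01]
```

```bash
python3 -m crank '{"travel":[[0.5,-0.1,-3],[1,-0.3,-6],[1.5,-0.5,-9],[1.8,-0.6,-11.6],[1.8,-0.6,-11.6]],"turn":[[0,0,0],[0,0,0],[0,0,0],[0,0,0],[0,0,0]],"gripper":[0,0,0,0,0]}'
python3 - <<'E'
from h import *
delta([.613,-.124,.05],35)
f=grab('wrist','w1'); grab('side','d1')
print(proj(load('d1'),[bot.observe()['position'],[.603,-.121,.105],[.603,-.121,0]]))
a=cv2.imread('pics/w1.png');b=cv2.imread('pics/d1.png')
cv2.imwrite('pics/p5.png',np.vstack([cv2.resize(a,(480,300)),cv2.resize(b[150:350,150:470],(480,300))]))
E
```

```text
clock: 4.1
position: [0.558, -0.1069, 0.1296]
tool_rot: [-3.133, 0.604, 2.842]
force: [-0.5, 0.1, 0.4]
grip_width: 0.0854
finger_force: 0.0
clock 4.1 sh pos [-0.0721  0.0199  0.1296] travel [ 5.5 -1.7 -8. ] turn [ 0.3 -0.5  0.5] q [ 0.83  0.72 -1.13  2.29  1.85  0.83 -0.35]
[[303.83585735 224.93801738]
 [283.38307766 234.00082063]
 [284.53399065 274.93019081]]
```

View pics/p5.png

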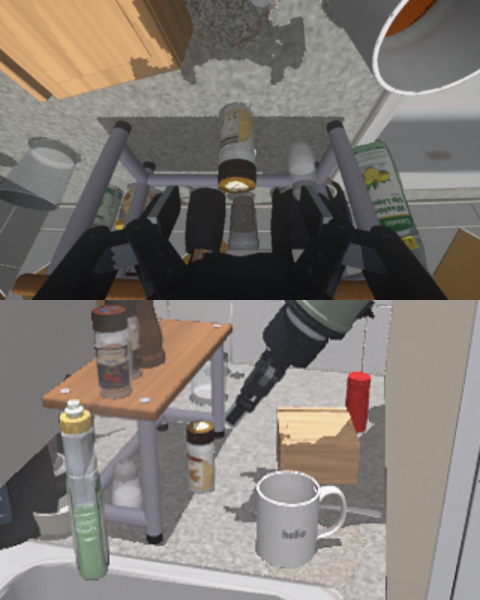

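The picture shows the jar centred between the open fingers (wrist crop (237,150)); in the side view the fingertips are right behind it, clear of the board and the box. I move in and close.

```bash
python3 -m crank '{"travel":[[1.4,-0.4,-2],[2.8,-0.8,-4],[4.1,-1.3,-6],[5.5,-1.7,-8],[5.5,-1.7,-8]],"turn":[[0,0,0],[0,0,0],[0,0,0],[0,0,0],[0,0,0]],"gripper":[0,0,0,0,0]}'
python3 -m crank '{"travel":[[0,0,0],[0,0,0],[0,0,0],[0,0,0],[0,0,0]],"turn":[[0,0,0],[0,0,0],[0,0,0],[0,0,0],[0,0,0]],"gripper":[0.3,0.6,0.8,0.8,0.8]}' 30
python3 -m crank '{"travel":[[0,0,0],[0,0,0.5],[0,0,1],[0,0,1],[0,0,1]],"turn":[[0,0,0],[0,0,0],[0,0,0],[0,0,0],[0,0,0]],"gripper":[0.8,0.8,0.8,0.8,0.8]}' 30
```

```text
clock: 4.7
position: [0.615, -0.1255, 0.0527]
tool_rot: [-3.132, 0.609, 2.84]
force: [-0.6, -0.0, 0.5]
grip_width: 0.0855
finger_force: 0.0
clock: 5.2
position: [0.6146, -0.1248, 0.054]
tool_rot: [-3.131, 0.611, 2.842]
force: [-2.9, -1.8, 10.8]
grip_width: 0.0401
finger_force: 33.4
clock: 5.7
position: [0.6141, -0.1246, 0.063]
tool_rot: [-3.131, 0.609, 2.842]
force: [-0.2, 0.4, -1.0]
grip_width: 0.0401
finger_force: 30.1
```

```bash
python3 -m crank '{"travel":[[-1.7,0.5,0.3],[-3.4,1,1],[-5.1,1.6,3],[-6.7,2.1,6],[-6.7,2.1,10]],"turn":[[0,0,0],[0,0,0],[0,0,0],[0,0,0],[0,0,0]],"gripper":[0.8,0.8,0.8,0.8,0.8]}'
python3 -m crank '{"travel":[[0,0,4],[0,0,8],[0,0,12],[0,0,14],[0,0,14]],"turn":[[0,0,0],[0,0,0],[0,0,0],[0,0,0],[0,0,0]],"gripper":[0.8,0.8,0.8,0.8,0.8]}'
python3 -c "
from h import *
delta(wo(.041,-.1,.3),35)"
```

```text
clock: 6.2
position: [0.5446, -0.1024, 0.1617]
tool_rot: [-3.132, 0.604, 2.843]
force: [-0.1, -1.7, -1.8]
grip_width: 0.0402
finger_force: 30.3
clock: 6.7
position: [0.5478, -0.1038, 0.3054]
tool_rot: [-3.13, 0.612, 2.842]
force: [0.6, -0.9, -1.3]
grip_width: 0.0404
finger_force: 30.3
clock 6.7 sh pos [-0.0827  0.0199  0.3054] travel [  8.3 -15.1  -0.5] turn [ 0.5 -0.1  0.5] q [ 1.14  0.31 -1.37  2.15  1.11  0.63  0.29]
```

```bash
python3 -m crank '{"travel":[[1.5,-3,0],[3.2,-6,0],[5,-9,0],[6.7,-12,0],[8.3,-15.1,0]],"turn":[[0,0,0],[0,0,0],[0,0,0],[0,0,0],[0,0,0]],"gripper":[0.8,0.8,0.8,0.8,0.8]}'
python3 -m crank '{"travel":[[0,0,0],[0,0,-1.5],[0,0,-3],[0,0,-4],[0,0,-4]],"turn":[[0,0,0],[0,0,0],[0,0,0],[0,0,0],[0,0,0]],"gripper":[0.8,0.8,0.8,0.8,0.8]}'
python3 - <<'E'
from h import *
delta(wo(.041,-.1,.257),35)
grab('side','d2');grab('scene','s2')
a=cv2.imread('pics/s2.png')[100:300,140:400];b=cv2.imread('pics/d2.png')[120:300,170:404]
cv2.imwrite('pics/p6.png',np.hstack([cv2.resize(a,(390,300)),cv2.resize(b,(390,300))]))
E
```

```text
clock: 7.2
position: [0.6303, -0.2556, 0.3009]
tool_rot: [-3.131, 0.607, 2.842]
force: [0.2, 0.7, -0.1]
grip_width: 0.0404
finger_force: 30.3
clock: 7.7
position: [0.6292, -0.2539, 0.2601]
tool_rot: [-3.132, 0.605, 2.842]
force: [-0.6, -0.7, -0.3]
grip_width: 0.0404
finger_force: 30.4
clock 7.7 sh pos [ 0.0392 -0.0999  0.2601] travel [ 0.2 -0.1 -0.3] turn [ 0.3 -0.5  0.4] q [ 1.14  0.61 -1.19  1.93  1.26  0.65  0.52]
```

View pics/p6.png

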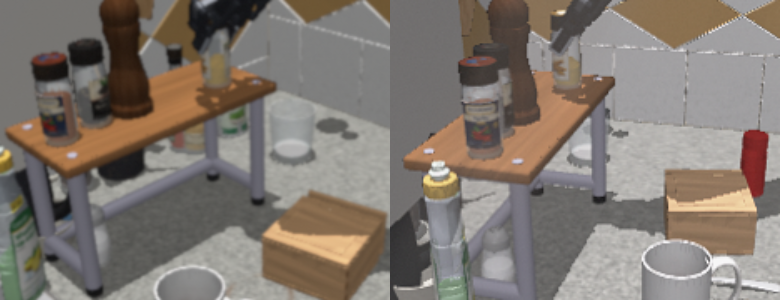

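Jar is upright just above the free right half of the board (crop (217,75)). I lower it in small steps and release.

```bash
python3 -m crank '{"travel":[[0,0,-0.1],[0,0,-0.2],[0,0,-0.3],[0,0,-0.4],[0,0,-0.4]],"turn":[[0,0,0],[0,0,0],[0,0,0],[0,0,0],[0,0,0]],"gripper":[0.8,0.8,0.8,0.8,0.8]}' 20
```

```text
clock: 8.3
position: [0.6301, -0.2546, 0.2587]
tool_rot: [-3.131, 0.609, 2.842]
force: [-0.1, 0.5, -1.3]
grip_width: 0.0404
finger_force: 30.4
```

```bash
python3 -m crank '{"travel":[[0,0,-0.1],[0,0,-0.2],[0,0,-0.3],[0,0,-0.3],[0,0,-0.3]],"turn":[[0,0,0],[0,0,0],[0,0,0],[0,0,0],[0,0,0]],"gripper":[0.8,0.8,0.8,0.8,0.8]}' 20
```

```text
clock: 8.8
position: [0.6308, -0.2551, 0.2571]
tool_rot: [-3.13, 0.611, 2.842]
force: [-5.1, -2.0, 12.9]
grip_width: 0.0403
finger_force: 26.9
```

```bash
python3 -m crank '{"travel":[[0,0,0.1],[0,0,0.1],[0,0,0.1],[0,0,0.1],[0,0,0.1]],"turn":[[0,0,0],[0,0,0],[0,0,0],[0,0,0],[0,0,0]],"gripper":[0.8,0.6,0.4,0.2,0]}' 20
python3 -m crank '{"travel":[[-0.3,0.1,0.5],[-1.7,0.5,2.5],[-3.4,1,5],[-5.1,1.5,7.5],[-6.8,2,10]],"turn":[[0,0,0],[0,0,0],[0,0,0],[0,0,0],[0,0,0]],"gripper":[0,0,0,0,0]}'
python3 - <<'E'
from h import *
delta(wo(-.2,0.02,.12),15)
for n in('scene','side'): grab(n,n[0]+'3')
crop('s3',210,100,420,310,2.8,'s3c')
E
```

```text
clock: 9.3
position: [0.6301, -0.2544, 0.2566]
tool_rot: [-3.132, 0.608, 2.842]
force: [0.2, -0.9, -0.7]
grip_width: 0.0781
finger_force: 0.0
clock: 9.8
position: [0.5614, -0.2337, 0.3576]
tool_rot: [-3.132, 0.608, 2.843]
force: [-0.1, -0.2, 1.6]
grip_width: 0.0854
finger_force: 0.0
clock 9.8 sh pos [-0.0316 -0.1004  0.3576] travel [-12.6  16.4 -23.8] turn [ 6.3 18.8  0.3] q [ 1.46  0.41 -1.46  1.97  0.9   0.67  0.8 ]
```

View pics/s3c.png

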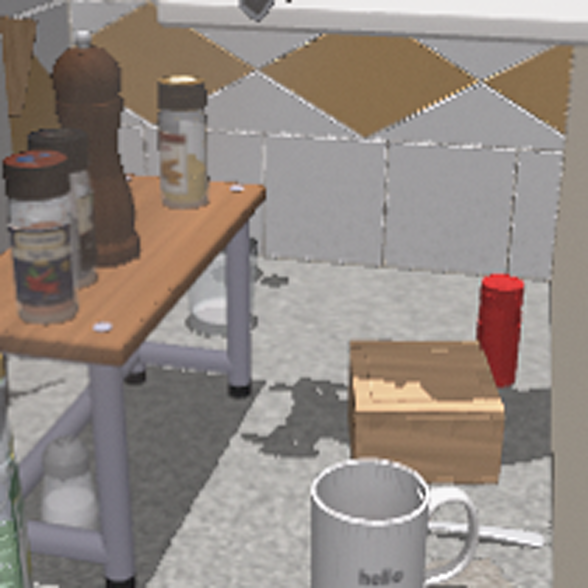

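The jar stands upright on the board (crop (183,140)). Next I fit the box pose by reprojecting its corners.

```bash
cat > fit.py <<'E'
from h import *
from scipy.optimize import least_squares
def fit(obs,x0):
    "obs: list of (frame, (lx,ly,lz), (u,v)); box local"
    def r(p):
        c,s=np.cos(p[2]),np.sin(p[2]);out=[]
        for f,l,uv in obs:
            out+=list(proj(f,[p[0]+c*l[0]-s*l[1],p[1]+s*l[0]+c*l[1],l[2]])[0]-uv)
        return out
    q=least_squares(r,x0,loss='soft_l1'); p=q.x
    print('box world',p.round(4),'shelf',sh([p[0],p[1],0])[:2].round(4),'yaw deg rel shelf',np.degrees(p[2])+17.02, np.array(q.fun).reshape(-1,2).round(1).tolist())
    return p
E
python3 - <<'E'
from fit import *
s=load('s0');d=load('d0')
S=lambda x,y:(140+x/2.66,130+y/2.66); D=lambda x,y:(170+x/3,150+y/3)
h=.06
obs=[(s,(h,-h,.07),S(468,345)),(s,(h,h,.07),S(612,387)),(s,(h,-h,0),S(468,410)),(s,(h,h,0),S(610,460)),(s,(-h,-h,.07),S(548,265)),(s,(-h,h,.07),S(684,300)),
(d,(h,-h,.07),D(500,285)),(d,(h,h,.07),D(657,293)),(d,(h,h,0),D(655,367)),(d,(-h,-h,.07),D(495,222)),(d,(-h,h,.07),D(637,222))]
fit(obs,[.42,-.18,1.5])
obs=[(d:=load('s3'),l,(210+x/2.8,100+y/2.8)) for l,x,y in [((h,-h,.07),352,405),((h,h,.07),503,406),((h,h,0),498,480),((-h,-h,.07),350,348),((-h,h,.07),480,346)]]
fit(obs,[.42,-.18,1.5])
E
```

```text
box world [ 0.4206 -0.1866  1.4966] shelf [-0.1801 -0.0966] yaw deg rel shelf 102.76994546984876 [[-1.1, -3.7], [1.2, 0.7], [-0.8, 0.4], [-0.0, 2.8], [-1.3, -2.0], [0.3, 1.3], [-0.0, -0.2], [1.1, -2.1], [-0.9, -0.3], [0.1, -2.5], [0.3, -1.8]]
box world [ 0.422  -0.1861  1.5081] shelf [-0.1789 -0.0957] yaw deg rel shelf 103.4305765159101 [[0.6, 0.4], [0.2, 0.5], [-0.7, 0.6], [-0.7, -2.6], [0.4, -1.4]]
```

```bash
python3 -c "
from h import *
delta(wo(-.15,0.01,.13),5)"
python3 -m crank '{"travel":[[-1.5,2,0],[-3,5,-1],[-4.5,8,-4],[-6,11,-8],[-8.4,14,-12]],"turn":[[2,7,0],[4,14,0],[6,20,0],[8,25,0],[8.6,28,0]],"gripper":[0.3,0.6,1,1,1]}' 40
python3 -c "
from h import *
delta(wo(-.15,0.01,.13),5)"
```

```text
clock 9.9 sh pos [-0.0313 -0.101   0.3596] travel [ -8.1  14.1 -23. ] turn [ 9.5 28.5  0.3] q [ 1.46  0.4  -1.46  1.97  0.9   0.67  0.8 ]
clock: 10.4
position: [0.4815, -0.0975, 0.2409]
tool_rot: [-3.131, 0.094, 2.842]
force: [-0.0, -0.4, -1.2]
grip_width: 0.0124
finger_force: 0.0
clock 10.4 sh pos [-0.148   0.0065  0.2409] travel [ -0.1   0.4 -11.1] turn [0.7 0.2 0.2] q [ 1.03  0.53 -1.3   1.96  0.67  1.04  0.7 ]
```

```bash
python3 -m crank '{"travel":[[0,0.4,-4.5],[0,0.4,-9],[0,0.4,-13.5],[0,0.4,-18],[0,0.4,-21.3]],"turn":[[0,0,0],[0,0,0],[0,0,0],[0,0,0],[0,0,0]],"gripper":[1,1,1,1,1]}'
python3 -m crank '{"travel":[[-0.2,-0.7,0],[-0.5,-1.4,0],[-0.7,-2.1,0],[-0.9,-2.9,0],[-1.1,-3.5,0]],"turn":[[0,0,0],[0,0,0],[0,0,0],[0,0,0],[0,0,0]],"gripper":[1,1,1,1,1]}'
python3 -m crank '{"travel":[[-0.1,-0.5,0],[-0.3,-1,0],[-0.5,-1.5,0],[-0.5,-1.5,0],[-0.5,-1.5,0]],"turn":[[0,0,0],[0,0,0],[0,0,0],[0,0,0],[0,0,0]],"gripper":[1,1,1,1,1]}'
python3 - <<'E'
from h import *
delta(wo(-.15,0.01,.13),0)
grab('scene','c4');grab('side','d4')
crop('c4',200,170,440,350,3.3,'c4c')
E
```

```text
clock: 10.9
position: [0.4804, -0.0941, 0.0266]
tool_rot: [-3.13, 0.095, 2.843]
force: [1.1, -0.8, 0.1]
grip_width: 0.0001
finger_force: 0.0
clock: 11.4
position: [0.4715, -0.1305, 0.0309]
tool_rot: [-3.132, 0.101, 2.842]
force: [5.0, 7.2, 9.4]
grip_width: -0.0001
finger_force: 5.8
clock: 11.9
position: [0.4665, -0.1456, 0.0308]
tool_rot: [-3.131, 0.101, 2.841]
force: [2.4, 2.8, 9.4]
grip_width: -0.0002
finger_force: 5.0
clock 11.9 sh pos [-0.1483 -0.0439  0.0308] travel [1.4 5.2 9.9] turn [2.3 5.3 0.2] q [ 0.85  0.8  -0.93  2.14  1.16  0.71  0.39]
```

View pics/c4c.png

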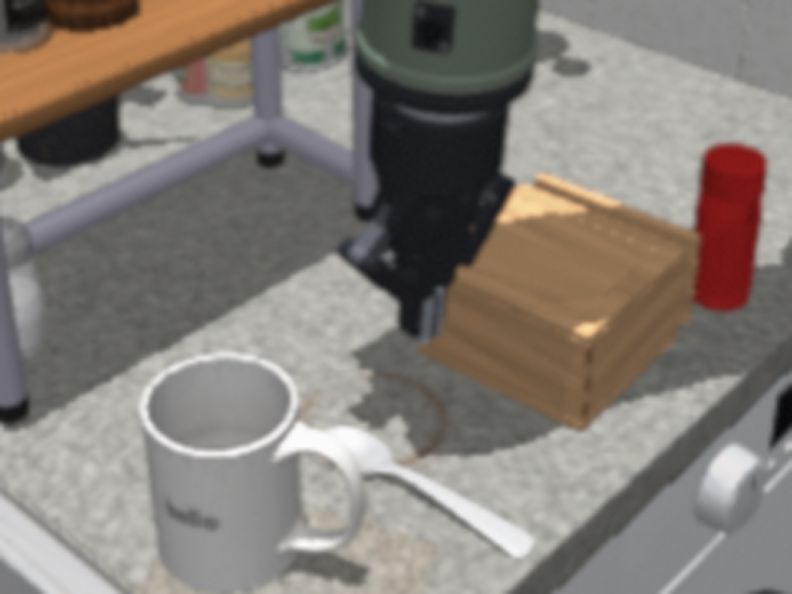

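The fingers bear on the box's left face at crop (430,320). The box has moved right, and the gripper knuckles seem to brush its lid edge, so later pushes must be higher. I fit the pose again.

```bash
python3 - <<'E'
from fit import *
h=.06;c=load('c4')
fit([(c,l,(200+x/3.3,170+y/3.3)) for l,x,y in [((h,h,.07),585,337),((-h,h,.07),697,243),((h,h,0),585,425),((h,-h,0),420,348),((-h,-h,.07),537,186)]],[.42,-.2,1.5])
E
```

```text
box world [ 0.404  -0.2123  1.3428] shelf [-0.1886 -0.1261] yaw deg rel shelf 93.95703055507028 [[0.8, -0.4], [0.4, -0.2], [-1.4, 2.3], [-0.1, 0.3], [-0.1, -3.1]]
```

```bash
python3 -m crank '{"travel":[[0.2,0.6,2],[0.2,0.6,6],[0.2,0.6,10],[-2,0.6,12],[-4,0.6,12]],"turn":[[0,0,0],[0,0,0],[0,0,0],[2,5,0],[4,10,0]],"gripper":[1,1,1,1,1]}'
python3 -c "
from h import *
delta(wo(-.28,-0.07,.14),-15)"
```

```text
clock: 12.5
position: [0.4252, -0.1396, 0.1529]
tool_rot: [3.138, -0.089, 2.842]
force: [0.4, -0.2, -1.2]
grip_width: -0.0001
finger_force: 0.0
clock 12.5 sh pos [-0.1895 -0.0503  0.1529] travel [-9.3  0.8 -1.3] turn [2.7 9.5 0.2] q [ 1.03  0.67 -1.17  2.02  0.68  1.04  0.79]
```

```bash
python3 -m crank '{"travel":[[-2,0.2,0],[-4,0.4,0],[-6,0.6,-0.5],[-8,0.7,-1],[-9.3,0.8,-1.3]],"turn":[[0.6,2,0],[1.2,4,0],[2,6,0],[2.5,8,0],[2.7,9.5,0]],"gripper":[1,1,1,1,1]}'
python3 -c "
from h import *
delta(wo(-.28,-0.07,.05),-15)"
```

```text
clock: 13.0
position: [0.3301, -0.1307, 0.1356]
tool_rot: [-3.141, -0.266, 2.841]
force: [-0.4, -0.6, 0.5]
grip_width: 0.0003
finger_force: 0.0
clock 13.0 sh pos [-0.2832 -0.0696  0.1356] travel [ 0.2 -0.1 -8.6] turn [-0.  -0.2  0.2] q [ 1.09  0.68 -1.18  2.12  0.6   1.09  0.82]
```

```bash
python3 -m crank '{"travel":[[0,0,-2.5],[0,0,-5],[0,0,-7.5],[0,0,-9.5],[0,0,-9.5]],"turn":[[0,0,0],[0,0,0],[0,0,0],[0,0,0],[0,0,0]],"gripper":[1,1,1,1,1]}'
python3 -c "
from h import *
delta(wo(-.28,-0.07,.04),-15)"
```

```text
clock: 13.5
position: [0.331, -0.1299, 0.0397]
tool_rot: [3.141, -0.266, 2.843]
force: [-0.5, 0.6, 1.1]
grip_width: 0.0001
finger_force: 0.0
clock 13.5 sh pos [-0.2825 -0.0686  0.0397] travel [ 0.2 -0.2  0. ] turn [-0.1 -0.2  0.1] q [ 0.97  0.84 -1.01  2.17  0.8   0.94  0.68]
```

```bash
python3 -m crank '{"travel":[[-0.7,-2.5,0],[-1.5,-4.9,0],[0,-5.4,0],[1,-5.7,0],[2,-6,0]],"turn":[[0,0,0],[0,0,0],[0,0,0],[0,0,0],[0,0,0]],"gripper":[1,1,1,1,1]}'
python3 -m crank '{"travel":[[1.1,-0.4,0],[2.3,-0.7,0],[3.4,-1,0],[4.5,-1.4,0],[5.5,-1.7,0]],"turn":[[0,0,0],[0,0,0],[0,0,0],[0,0,0],[0,0,0]],"gripper":[1,1,1,1,1]}'
python3 - <<'E'
from h import *
delta(wo(-.15,-0.12,.04),0)
grab('scene','c5')
crop('c5',240,150,440,310,3.5,'c5c')
E
```

```text
clock: 14.0
position: [0.3527, -0.1904, 0.0419]
tool_rot: [3.141, -0.263, 2.842]
force: [-5.5, 1.8, 5.0]
grip_width: 0.0003
finger_force: 3.1
clock: 14.5
position: [0.4078, -0.2069, 0.0418]
tool_rot: [3.141, -0.263, 2.843]
force: [-6.6, 1.3, 7.2]
grip_width: 0.0002
finger_force: 4.3
clock 14.5 sh pos [-0.1865 -0.1198  0.0418] travel [ 3.5 -1.1 -0.2] turn [ -4.5 -14.4   0.1] q [ 1.    0.91 -0.98  1.92  0.78  1.09  0.88]
```

View pics/c5c.png

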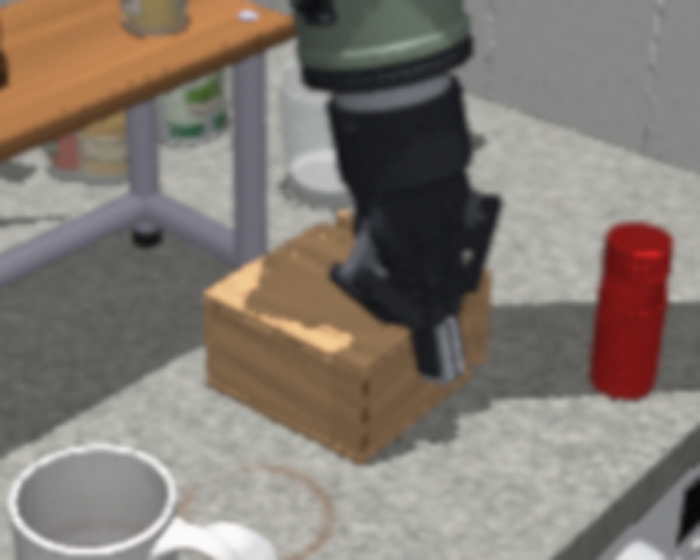

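The fingers push the near face at crop (440,350), and the box is nearing the leg with yaw held. I fit it.

```bash
python3 - <<'E'
from fit import *
h=.06;c=load('c5')
fit([(c,l,(240+x/3.5,150+y/3.5)) for l,x,y in [((h,h,.07),366,373),((h,h,0),362,460),((h,-h,0),208,386),((h,-h,.07),206,296),((-h,h,.07),492,270)]],[.48,-.2,1.3])
E
```

```text
box world [ 0.4809 -0.2333  1.3497] shelf [-0.1088 -0.1237] yaw deg rel shelf 94.35458338260923 [[0.2, -2.0], [0.5, 1.6], [0.2, 0.1], [-0.1, -1.5], [-1.5, 1.8]]
```

```bash
python3 -m crank '{"travel":[[1,-0.3,0],[2,-0.6,0],[2.9,-0.9,0],[1,-0.3,0.3],[-1,0.3,0.6]],"turn":[[0,0,0],[0,0,0],[0,0,0],[0,0,0],[0,0,0]],"gripper":[1,1,1,1,1]}'
python3 -m crank '{"travel":[[0,0,0],[0.5,2,0],[1.3,4,0],[1.3,4.3,0],[1.3,4.3,0]],"turn":[[-2,-7,0],[-4,-14,0],[-6,-20,0],[-7,-24,0],[-7,-24,0]],"gripper":[1,1,1,1,1]}'
python3 -c "
from h import *
delta(wo(-.16,-0.075,.045),12)"
```

```text
clock: 15.05
position: [0.398, -0.204, 0.0473]
tool_rot: [3.14, -0.261, 2.842]
force: [-0.5, 0.3, -0.3]
grip_width: -0.0001
finger_force: 0.0
clock: 15.55
position: [0.4098, -0.1608, 0.0478]
tool_rot: [3.135, 0.176, 2.845]
force: [-0.1, -0.7, -0.2]
grip_width: -0.0003
finger_force: 0.0
clock 15.55 sh pos [-0.1981 -0.075   0.0478] travel [ 3.6 -1.1 -0.3] turn [-0.9 -1.7 -0.1] q [ 0.94  0.69 -0.91  2.31  1.31  0.55  0.27]
```

```bash
python3 -m crank '{"travel":[[1.5,-0.5,0],[3,-0.9,0],[4.6,-1.4,0],[6,-0.5,0],[7.3,0.3,0]],"turn":[[-0.7,-2.3,0],[-1.4,-4.6,0],[-2.1,-7,0],[-2.8,-9.2,0],[-3.5,-11.5,0]],"gripper":[1,1,1,1,1]}'
python3 - <<'E'
from h import *
delta(wo(-.099,-0.021,.045),30)
grab('scene','c6');grab('side','d6')
a=cv2.imread('pics/c6.png')[130:330,220:440];b=cv2.imread('pics/d6.png')[130:330,200:420]
cv2.imwrite('pics/p9.png',np.hstack([cv2.resize(a,(400,364)),cv2.resize(b,(400,364))]))
E
```

```text
clock: 16.05
position: [0.4851, -0.1596, 0.0475]
tool_rot: [3.135, 0.386, 2.84]
force: [-1.6, -1.1, 1.2]
grip_width: -0.0001
finger_force: 0.6
clock 16.05 sh pos [-0.1263 -0.0519  0.0475] travel [ 3.5  2.1 -0.3] turn [-2.7 -7.5  0.1] q [ 0.88  0.75 -0.91  2.31  1.78  0.6  -0.18]
```

View pics/p9.png

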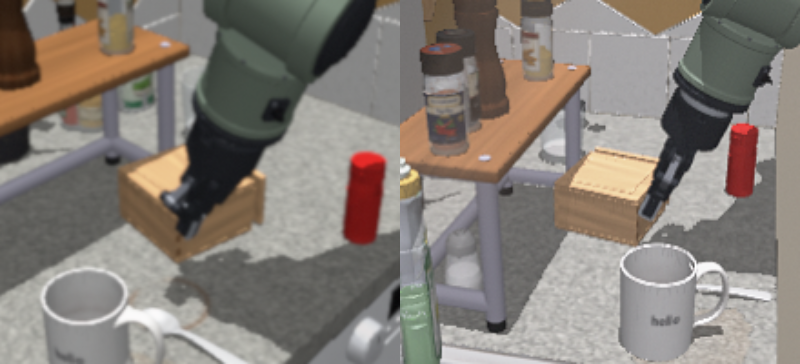

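The box now sits with its far side at the leg; side crop corners are left (557,188), near (640,205) and (637,242). From here on I check numerically.

```bash
cat >> fit.py <<'E'
def mask(f):
    hsv=cv2.cvtColor(np.asarray(f['pixels']),cv2.COLOR_RGB2HSV)
    return ((hsv[...,0]>8)&(hsv[...,0]<22)&(hsv[...,1]>60)&(hsv[...,2]>50)).astype(np.uint8)
def sil(f,p,draw=.0):
    c,s=np.cos(p[2]),np.sin(p[2]);h=.06
    P=[]
    for x in(-h-draw,h):
        for y in(-h,h):
            for z in(0,.07): P.append([p[0]+c*x-s*y,p[1]+s*x+c*y,z])
    m=np.zeros((400,640),np.uint8); cv2.fillConvexPoly(m,cv2.convexHull(proj(f,P).astype(np.float32)).round().astype(np.int32),1); return m
def autofit(frames,p0,ignore=None):
    "p0 in world; maximise mask inside minus mask just outside (only clean px)"
    from scipy.optimize import minimize
    W=[]
    for f in frames:
        big=cv2.dilate(sil(f,p0),np.ones((61,61),np.uint8))
        bm=np.zeros((400,640),np.uint8)  # board region excluded
        B=[wo(x,y,z) for x in(-.03,.14) for y in(-.18,.18) for z in(.18,.21)]
        cv2.fillConvexPoly(bm,cv2.convexHull(proj(f,B).astype(np.float32)).round().astype(np.int32),1)
        W.append((f,mask(f)*(1-bm)*big))
    def cost(q):
        p=[p0[0]+q[0]/100,p0[1]+q[1]/100,p0[2]+q[2]/10]; t=0
        for f,m in W:
            s=sil(f,p); t+=((m==1)&(s==0)).sum()+.5*((m==0)&(s==1)).sum()
        return float(t)
    best=None
    for st in([0,0,0],[0,0,2],[0,0,-2],[1,0,0],[-1,0,0],[0,1,0],[0,-1,0]):
        r=minimize(cost,st,method='Nelder-Mead',options=dict(initial_simplex=np.array(st)+np.array([[0,0,0],[1,0,0],[0,1,0],[0,0,1.5]])))
        if best is None or r.fun<best.fun: best=r
    q=best.x;p=np.array([p0[0]+q[0]/100,p0[1]+q[1]/100,p0[2]+q[2]/10])
    print('auto shelf',sh([p[0],p[1],0])[:2].round(4),'yaw',round(np.degrees(p[2])+17.02,1),'cost',best.fun,[int(m.sum()) for _,m in W]); return p
E
python3 - <<'E'
from fit import *
h=.06;d=load('d6');c=load('c6')
p=fit([(d,l,(200+(x-400)/1.818,130+y/1.82)) for l,x,y in [((h,h,.07),640,205),((h,h,0),637,242),((h,-h,0),557,232),((h,-h,.07),557,188),((-h,-h,.07),598,150)]],[.49,-.22,1.1])
autofit([d],p);autofit([d,c],p)
a=load('d4');autofit([a,load('c4')],[.404,-.212,1.34])
E
```

```text
box world [ 0.5176 -0.224   1.0622] shelf [-0.0764 -0.1039] yaw deg rel shelf 77.87994243393814 [[-0.1, -0.2], [0.8, 5.8], [0.2, -0.7], [-0.5, -1.8], [-0.4, 0.5]]
auto shelf [-0.0667 -0.1185] yaw 81.5 cost 199.5 [2279]
auto shelf [-0.0668 -0.1186] yaw 81.2 cost 970.0 [2279, 2559]
auto shelf [-0.1886 -0.1267] yaw 94.4 cost 638.0 [1877, 4135]
```

```bash
python3 -m crank '{"travel":[[1.4,0.5,0],[2.8,1,0],[4,1.4,0],[5.2,1.7,0],[6.4,2,0]],"turn":[[-0.7,-2.5,0],[-1.4,-5,0],[-2.1,-7.5,0],[-3,-10,0],[-3.8,-12,0]],"gripper":[1,1,1,1,1]}'
cat > chk.py <<'E'
import sys
from fit import *
t=sys.argv[1]; x,y,th=map(float,sys.argv[2:5])
d=grab('side','d'+t);c=grab('scene','c'+t)
w=wo(x,y,0);p0=[w[0],w[1],np.radians(th-17.02)]
autofit([d],p0);autofit([d,c],p0); delta(wo(0,0,.045),35)
E
python3 chk.py 7 -.03 -.08 50
```

```text
clock: 16.65
position: [0.5468, -0.1384, 0.0463]
tool_rot: [3.136, 0.6, 2.844]
force: [-2.0, 4.3, -2.7]
grip_width: 0.0004
finger_force: 2.1
auto shelf [-0.0543 -0.0955] yaw 54.3 cost 375.5 [2251]
auto shelf [-0.0542 -0.0965] yaw 55.7 cost 1366.5 [2251, 2019]
clock 16.75 sh pos [-0.0728 -0.0135  0.0462] travel [ 7.4 -0.8 -0.1] turn [-0.4 -0.5 -0.1] q [ 0.83  0.9  -1.    2.33  2.15  0.87 -0.5 ]
```

```bash
python3 -m crank '{"travel":[[0.9,0,0],[1.9,0,0],[2.7,0,0],[3.4,-0.1,0],[4.1,-0.3,0]],"turn":[[0,0,0],[0,0,0],[0,0,0],[0,0,0],[0,0,0]],"gripper":[1,1,1,1,1]}'
python3 chk.py 8 -.02 -.08 32
```

```text
clock: 17.25
position: [0.5884, -0.1391, 0.047]
tool_rot: [3.132, 0.599, 2.846]
force: [1.0, 22.2, -2.1]
grip_width: -0.0003
finger_force: 10.9
auto shelf [-0.0386 -0.0846] yaw 39.2 cost 422.0 [2098]
auto shelf [-0.0398 -0.09  ] yaw 33.9 cost 1377.5 [2098, 2231]
clock 17.35 sh pos [-0.0329 -0.0017  0.0473] travel [ 3.2 -0.8 -0.2] turn [-0.6 -0.5 -0.4] q [ 0.8   0.9  -0.97  2.23  2.1   0.81 -0.42]
```

```bash
python3 -m crank '{"travel":[[-0.5,2.5,0],[-4.5,3,0],[-8,2.5,0],[-12,1,0],[-13.5,-1,0]],"turn":[[0,0,0],[1,3.6,0],[2,7.2,0],[3.3,11,0],[4.3,14.4,0]],"gripper":[1,1,1,1,1]}'
python3 chk.py 9 -.035 -.085 36
```

```text
clock: 17.85
position: [0.4503, -0.1522, 0.0472]
tool_rot: [3.137, 0.336, 2.843]
force: [-0.6, 0.6, -1.8]
grip_width: 0.0002
finger_force: 0.0
auto shelf [-0.0387 -0.0878] yaw 40.3 cost 131.0 [2749]
auto shelf [-0.0347 -0.0887] yaw 34.3 cost 496.0 [2749, 3336]
clock 17.95 sh pos [-0.1584 -0.0577  0.0482] travel [16.8  0.9 -0.3] turn [ -4.6 -14.9   0.2] q [ 0.9   0.72 -0.92  2.35  1.72  0.58 -0.14]
```

```bash
python3 -m crank '{"travel":[[-0.5,-1.8,0],[-1.1,-3.5,0],[-0.3,-3.6,0],[0.5,-3.8,0],[1.2,-4,0]],"turn":[[0,0,0],[0,0,0],[0,0,0],[0,0,0],[0,0,0]],"gripper":[1,1,1,1,1]}'
python3 -m crank '{"travel":[[1.1,0.2,0],[2.2,0.4,0],[3.4,0.7,0],[4.6,1,0],[5.7,1.3,0]],"turn":[[-0.6,-2,0],[-1.2,-4,0],[-1.8,-6,0],[-2.4,-8,0],[-3,-10,0]],"gripper":[1,1,1,1,1]}'
python3 chk.py 10 -.00 -.08 20
```

```text
clock: 18.45
position: [0.4668, -0.1914, 0.0475]
tool_rot: [3.137, 0.342, 2.844]
force: [0.3, 0.4, -0.5]
grip_width: -0.0001
finger_force: 0.0
clock: 18.95
position: [0.5233, -0.1776, 0.0472]
tool_rot: [3.135, 0.524, 2.843]
force: [-2.4, 1.5, -0.8]
grip_width: -0.0004
finger_force: 1.1
auto shelf [-0.0095 -0.0766] yaw 14.7 cost 78.5 [2362]
auto shelf [-0.0059 -0.0777] yaw 15.8 cost 503.5 [2362, 2894]
clock 19.05 sh pos [-0.0847 -0.0576  0.0467] travel [ 9.8  3.  -0.2] turn [-1.8 -4.7 -0.2] q [ 0.93  0.84 -0.97  2.3   2.05  0.71 -0.34]
```

```bash
python3 -m crank '{"travel":[[-2.2,0.7,0],[-4.5,1.3,0],[-4.9,-0.8,0],[-4.9,-0.8,0],[-4.9,-0.8,0]],"turn":[[0,0,0],[0,0,0],[0,0,0],[0,0,0],[0,0,0]],"gripper":[1,0.8,0.4,0.3,0.3]}'
python3 -m crank '{"travel":[[1.5,-0.5,-0.4],[3,-0.9,-0.7],[4.5,-1.4,-0.7],[5.9,-1.8,-0.7],[7.2,-2.2,-0.7]],"turn":[[0,0,0],[0,0,0],[0,0,0],[0,0,0],[0,0,0]],"gripper":[0.3,0.3,0.3,0.3,0.3]}'
python3 chk.py 11 .01 -.078 5
```

```text
clock: 19.55
position: [0.4736, -0.1871, 0.0475]
tool_rot: [3.137, 0.523, 2.842]
force: [0.2, 0.0, 0.1]
grip_width: 0.058
finger_force: 0.0
clock: 20.05
position: [0.5462, -0.2073, 0.0402]
tool_rot: [3.135, 0.522, 2.844]
force: [-2.6, 3.4, -0.0]
grip_width: 0.0597
finger_force: 1.7
auto shelf [ 0.0084 -0.0746] yaw 12.0 cost 182.5 [2210]
auto shelf [ 0.015 -0.076] yaw 3.3 cost 684.0 [2210, 2831]
clock 20.15 sh pos [-0.0528 -0.0801  0.0408] travel [7.4 6.1 0.4] turn [-1.7 -4.7 -0.1] q [ 0.94  0.85 -0.91  2.23  2.04  0.65 -0.26]
```

```bash
python3 -m crank '{"travel":[[0.5,-0.1,0],[0.9,-0.3,0],[1.3,-0.4,0],[1.6,-0.5,0],[1.8,-0.5,0]],"turn":[[-0.3,-1,0],[-0.6,-2,0],[-1,-3,0],[-1.4,-4,0],[-1.6,-5,0]],"gripper":[0.3,0.3,0.3,0.3,0.3]}'
python3 chk.py 12 .025 -.078 2
```

```text
clock: 20.65
position: [0.5629, -0.2126, 0.0401]
tool_rot: [3.137, 0.615, 2.844]
force: [-2.1, -0.4, -0.3]
grip_width: 0.0598
finger_force: 1.3
auto shelf [ 0.0129 -0.076 ] yaw 16.3 cost 306.5 [1919]
auto shelf [ 0.0287 -0.077 ] yaw 4.6 cost 821.5 [1919, 2785]
clock 20.75 sh pos [-0.0364 -0.0802  0.0399] travel [5.8 6.6 0.5] turn [-0.2  0.2 -0.1] q [ 0.97  0.92 -0.96  2.24  2.21  0.75 -0.36]
```

```bash
python3 -m crank '{"travel":[[0.2,-0.1,0],[0.4,-0.1,0],[0.6,-0.2,0],[0.7,-0.2,0],[0.8,-0.2,0]],"turn":[[0,0,0],[0,0,0],[0,0,0],[0,0,0],[0,0,0]],"gripper":[0.3,0.3,0.3,0.3,0.3]}'
python3 -m crank '{"travel":[[0.1,0,0],[0.2,-0.1,0],[0.3,-0.1,0],[0.4,-0.1,0],[0.4,-0.1,0]],"turn":[[0,0,0],[0,0,0],[0,0,0],[0,0,0],[0,0,0]],"gripper":[0.3,0.3,0.3,0.3,0.3]}'
```

```text
clock: 21.25
position: [0.57, -0.2153, 0.0397]
tool_rot: [3.138, 0.613, 2.844]
force: [-26.2, 4.8, 12.9]
grip_width: 0.0597
finger_force: 12.6
clock: 21.75
position: [0.5707, -0.2154, 0.0391]
tool_rot: [3.139, 0.608, 2.845]
force: [-61.4, 10.9, 43.7]
grip_width: 0.06
finger_force: 30.9
```

```bash
python3 -m crank '{"travel":[[-0.6,0.2,0],[-1.5,0.5,0],[-3,0.9,0.5],[-4.5,1.4,1],[-6,1.8,2]],"turn":[[0,0,0],[0,0,0],[0,0,0],[0,0,0],[0,0,0]],"gripper":[0.3,0.3,0.3,0.3,0.3]}'
python3 chk.py 13 .035 -.078 0
```

```text
clock: 22.25
position: [0.5149, -0.1985, 0.0603]
tool_rot: [3.137, 0.615, 2.843]
force: [1.3, 0.0, -0.3]
grip_width: 0.0595
finger_force: 0.0
auto shelf [ 0.0165 -0.0754] yaw 20.3 cost 300.0 [1929]
auto shelf [ 0.035  -0.0769] yaw 2.3 cost 653.5 [1929, 3166]
clock 22.35 sh pos [-0.0869 -0.0806  0.0611] travel [10.7  5.2 -1.6] turn [-0.1  0.3 -0.1] q [ 1.02  0.86 -1.01  2.37  2.22  0.78 -0.43]
```

```bash
python3 -m crank '{"travel":[[0,0,-0.8],[1,-0.3,-2],[2.2,-0.6,-3.4],[3.4,-1,-3.6],[4.5,-1.3,-3.6]],"turn":[[2.2,7.2,0],[4.3,14.4,0],[4.3,14.4,0],[4.3,14.4,0],[4.3,14.4,0]],"gripper":[0.3,0.3,0.3,0.3,0.3]}'
python3 -c "
from fit import *
delta(wo(-.04,-.08,.025),20)
w=wo(.035,-.077,0);autofit([load('c13')],[w[0],w[1],-.28])"
```

```text
clock: 22.85
position: [0.5621, -0.212, 0.0242]
tool_rot: [3.14, 0.354, 2.845]
force: [-0.7, 0.5, 0.3]
grip_width: 0.0597
finger_force: 0.0
clock 22.85 sh pos [-0.0374 -0.0795  0.0242] travel [-0.3  0.   0.1] turn [ 0.   0.3 -0.1] q [ 0.81  0.81 -0.76  2.07  1.55  0.51  0.16]
auto shelf [ 0.0393 -0.0769] yaw 1.3 cost 206.0 [3166]
```

```bash
python3 -m crank '{"travel":[[-0.2,0.1,0],[-0.2,0.1,0],[-0.2,0.1,0],[-0.2,0.1,0],[-0.2,0.1,0]],"turn":[[0,0,0],[0,0,0],[0,0,0],[0,0,0],[0,0,0]],"gripper":[0.5,0.8,1,1,1]}' 20
python3 -m crank '{"travel":[[-0.3,0.1,0],[-0.7,0.2,0],[-1.2,0.4,0],[-1.7,0.5,0],[-2.2,0.7,0]],"turn":[[0,0,0],[0,0,0],[0,0,0],[0,0,0],[0,0,0]],"gripper":[1,1,1,1,1]}' 20
```

```text
clock: 23.35
position: [0.5581, -0.2092, 0.0243]
tool_rot: [3.138, 0.352, 2.846]
force: [-2.3, 7.2, 2.3]
grip_width: 0.0167
finger_force: 19.6
clock: 23.85
position: [0.5359, -0.2034, 0.0244]
tool_rot: [3.139, 0.353, 2.845]
force: [1.0, 1.7, -0.7]
grip_width: 0.0166
finger_force: 19.7
```

```bash
python3 -m crank '{"travel":[[-1,0.3,0],[-2,0.6,0],[-3,0.9,0],[-4,1.2,0],[-5,1.5,0]],"turn":[[0,0,0],[0,0,0],[0,0,0],[0,0,0],[0,0,0]],"gripper":[1,1,1,1,1]}' 20
python3 chk.py 14 .037 -.078 1
python3 - <<'E'
from fit import *
c=load('c14')
# drawer front left-top edge probe: mask extent along front direction at z .06, y=-40..-60
for f in(c,load('d14')):
    m=mask(f)
    for x in range(-120,0,8):
        uv=proj(f,[wo(x/1000,-.035,.03),wo(x/1000,-.05,.06)]).round().astype(int); print(x,[int(m[v,u]) for u,v in uv],end=' ')
    print()
E
```

```text
clock: 24.35
position: [0.4856, -0.189, 0.0244]
tool_rot: [3.14, 0.353, 2.844]
force: [0.9, -0.2, -1.8]
grip_width: 0.0165
finger_force: 19.7
auto shelf [ 0.0002 -0.0747] yaw 4.6 cost 824.5 [2551]
auto shelf [ 0.0157 -0.076 ] yaw 22.1 cost 2138.5 [2551, 3625]
clock 24.45 sh pos [-0.1178 -0.0799  0.0242] travel [13.6  4.2  2.1] turn [ -4.4 -14.2  -0. ] q [ 0.87  0.78 -0.81  2.26  1.78  0.53 -0.1 ]
-120 [1, 1] -112 [1, 1] -104 [1, 1] -96 [1, 1] -88 [1, 1] -80 [1, 0] -72 [1, 0] -64 [1, 1] -56 [1, 0] -48 [1, 0] -40 [1, 0] -32 [1, 1] -24 [1, 0] -16 [1, 0] -8 [1, 1] 
-120 [0, 0] -112 [0, 1] -104 [1, 1] -96 [1, 1] -88 [1, 0] -80 [1, 0] -72 [1, 0] -64 [1, 1] -56 [1, 1] -48 [1, 0] -40 [1, 0] -32 [1, 0] -24 [1, 1] -16 [1, 1] -8 [1, 1]
```

```bash
python3 -m crank '{"travel":[[0,0,0],[0,0,0],[0,0,0],[0,0,0],[0,0,0]],"turn":[[0,0,0],[0,0,0],[0,0,0],[0,0,0],[0,0,0]],"gripper":[0.8,0.5,0.3,0.3,0.3]}'
python3 -m crank '{"travel":[[-1,0.3,2],[-2.5,0.8,6],[-2.5,0.8,11],[-2.5,0.8,16],[-2.5,2,20]],"turn":[[0,0,0],[0,0,0],[0,0,0],[0,0,0],[0,0,0]],"gripper":[0.3,0.3,0.3,0.3,0.3]}'
python3 - <<'E'
from fit import *
d=grab('side','d15');c=grab('scene','c15')
# render comparison: for box x candidates, hull incl. open drawer; find best (x,y,yaw,draw) on masks excluding legs/board
from scipy.optimize import minimize
def leg(f):
    m=np.zeros((400,640),np.uint8)
    for X in(0,.106):
        for Y in(.15,-.15):
            P=[wo(X+a,Y+b,z) for a in(-.013,.013) for b in(-.013,.013) for z in(0,.19)]
            cv2.fillConvexPoly(m,cv2.convexHull(proj(f,P).astype(np.float32)).round().astype(np.int32),1)
    B=[wo(x,y,z) for x in(-.03,.14) for y in(-.18,.18) for z in(.18,.21)]
    cv2.fillConvexPoly(m,cv2.convexHull(proj(f,B).astype(np.float32)).round().astype(np.int32),1)
    return m
def boxsil(f,p):
    w=wo(p[0],p[1],0);m=np.zeros((400,640),np.uint8);th=p[2]-np.radians(17.02);c,s=np.cos(th),np.sin(th)
    for x0,x1,yh,z1 in((-.06,.06,.06,.07),(-.06-p[3],-.06,.055,.06),(-.06-p[3],-.048-p[3],.06,.07)):
        P=[[w[0]+c*x-s*y,w[1]+s*x+c*y,z] for x in(x0,x1) for y in(-yh,yh) for z in(0.002,z1)]
        cv2.fillConvexPoly(m,cv2.convexHull(proj(f,P).astype(np.float32)).round().astype(np.int32),1)
    return m
for name,fs in(('both',(d,c)),('scene',(c,)),('side',(d,))):
    ig=[leg(f) for f in fs];roi=[cv2.dilate(boxsil(f,[.035,-.079,0,.07]),np.ones((31,31))) for f in fs];mk=[mask(f) for f in fs]
    def cost(q):
        p=[q[0]/100,q[1]/100,q[2]/10,q[3]/100]
        return float(sum((((boxsil(f,p)!=m)&(g==0)&(r==1)).sum()) for f,g,r,m in zip(fs,ig,roi,mk)))
    best=min((minimize(cost,s,method='Nelder-Mead',options=dict(initial_simplex=np.array(s)+np.vstack([np.zeros(4),np.eye(4)*.8]))) for s in([3.5,-7.9,0,7],[2.5,-7.5,.3,7.5],[1.5,-7.5,0,7])),key=lambda r:r.fun)
    print(name,best.x.round(2),best.fun)
E
```

```text
clock: 24.95
position: [0.4865, -0.1887, 0.0243]
tool_rot: [3.14, 0.353, 2.845]
force: [-1.2, -0.1, 0.0]
grip_width: 0.0597
finger_force: 0.0
clock: 25.45
position: [0.4612, -0.1775, 0.1847]
tool_rot: [-3.141, 0.353, 2.843]
force: [0.6, -0.9, -0.6]
grip_width: 0.0596
finger_force: 0.0
both [ 3.45 -7.81  0.1   7.14] 1372.0
scene [ 3.07 -7.69  0.13  6.68] 691.0
side [ 3.4  -7.62  0.26  7.22] 617.0
```

```bash
python3 - <<'E'
from h import *
a=np.asarray(load('s3')['pixels']).astype(int);b=np.asarray(load('d15')['pixels']).astype(int)
uv=proj(load('d15'),[wo(.03,-.1,.26)])[0].astype(int);u,v=uv
print('jar diff',np.abs(a-b)[v-18:v+18,u-8:u+8].mean(), 'clock',bot.observe()['clock'])
for n in ('mug','salt'):
    pass
m=np.abs(np.asarray(load('d0')['pixels']).astype(int)-b).mean(2); print('mug',m[265:325,320:380].mean(),'salt',m[250:290,215:245].mean(),'red',m[198:238,380:396].mean(),'jars',m[155:215,210:260].mean(),'spoon',m[286:296,380:405].mean())
E
```

```text
jar diff 3.3819444444444446 clock 25.55
mug 8.453148148148149 salt 6.581388888888888 red 17.828125 jars 4.859111111111111 spoon 7.166666666666667
```

All is unchanged apart from shadows; I hand in.

```bash
python3 -c "
from workcell import bot
print(bot.job_done())"
```

```text
the job is handed in; nothing more can be done
None
```

I handed the job in at about 25.5 s, and the hand-in returned no verdict: the stray jar stands on the board's right half, and the tea box turned round the leg and is home at about (35, -78) mm, square, with its drawer open about 70 mm; on the way one push against the rear tube reached about 76 N at the wrist.

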